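# Ballast the camera post and hold its mast drawn out

## Task

Get the short camera post ready for filming: set the loose steel ballast ring over the top of the post and lower it, without dropping it, until it lies flat on the rings already stacked there, and let it go. Then squeeze in the release button on the side of the post's head, draw the mast straight up past its first stop to the second stop at the top of its travel, and finish while still holding it there, fully drawn out, so that I can put the pin in. The foot of the post stays standing where it is on the table, and the camera, pin, dumbbell and shaker are left alone.

Things in the scene. Friction and masses are not known exactly. Their poses are not given: they have to be found in the camera images.
- ring_mid (a point): the loose ballast ring: plain steel, outside diameter 68 mm, bore 34 mm, 22 mm high, about 0.47 kg, lying flat on the table away from the post. This point is its centre, on the bore's axis, half-way up (11 mm above what it lies on); z along the bore
- seat (a point): the camera post, loose on the table, 4.8 kg: round foot 160 mm across, five steel rings 68 mm across fixed in a stack on it, and above them an upright tube 30 mm across. This point: on the post's axis at the top of the stack, 124 mm above the table, where the loose ring's underside shall rest. z up, x towards the side the button is on
- tube_mouth (a point): the top of the post's 30 mm steel outer tube, mouth bevelled, on the axis, 26 mm above the top of the stack. The mast slides out of it straight up; the underside of the mast's head lies just on it when the mast is in. z up, x towards the button
- head (a point): the black block on top of the mast, 32 mm high with a blunt cone top; rises with the mast. This point: on the axis, 16 mm above the head's underside, 16 mm below its top, 42 mm above the stack when in. Block: 11 mm from here to its back (-x), 8.5 mm to its front (+x), 9.5 mm to each side. Head and button fit in a 30 mm circle, so the ring passes over. z up, x towards the button
- mast (a joint): how far the mast is drawn out, m: 0 = in (the start), 0.050 = first stop, 0.100 = second stop, the hard end of travel. A spring catch holds it at 0 and at the first stop unless the button is pressed. No catch at the second stop: let go, it slowly sinks under its weight (0.2 kg). Pulling takes 3 N with the button in; against the catch or end stop it lifts the whole post
- button (a joint): how far the release button is pressed in, m: 0 = out, 0.0045 = fully in (8 N); the catch is free from 0.003. It springs out when let go, so pinch the head between button and back and keep it pinched while pulling. Across button and back the head is 24.5 mm wide with the button out, 20 mm with it in
- button_face (a point): centre of the outer face of the release button, a grey pad 12 mm wide and 20 mm high on the head's +x side; 13.5 mm from the mast's axis when out, 9 mm when pressed; 14.5 mm above the head's underside. z up, x outwards (away from the mast)
- camera: small grey box-shaped action camera, 34 x 62 x 45 mm high, standing on the table; leave alone; origin at the centre of its underside
- hitch_pin: small steel pin with a wire loop, 8 mm thick, 100 mm long along y (40 mm one way, 60 mm to the loop at +y), lying on the table nearer the robot than the post; leave alone; origin at its underside
- dumbbell: hexagon dumbbell of 1 kg lying along its y axis, 140 mm long and 52 mm high, beyond the post; leave alone; origin at the centre of its underside
- shaker: drinking shaker with a lid, 76 mm across, 180 mm high, standing beyond the post to the right; leave alone; origin at the centre of its underside
Not all that is in view belongs to the job. There is more than one size of the part that bears seat; the job needs the smallest.

How it is judged (in metres and radians):
On the way, in this order (a step that is already met when the one before it is completed fails the run):
1. the loose ring lies flat on the stack around the post, let go, with the mast still in (horizontal distance between ring_mid and seat below 0.005 m and z of ring_mid in the frame of seat between 0.007 and 0.0145 m and angle between ring_mid's own z axis and vertical below 0.08 rad and contact force between the fingers and ring below 0.1 N and value of joint mast below 0.01 m), for 0.2 s.
2. the mast is drawn past the first stop by the fingers with the button pressed (value of joint mast above 0.06 m and value of joint button above 0.0025 m and contact force between the fingers and mast above 1 N), for 0.1 s.
At the end, for the whole second after the job is handed in: The fingers still grip the mast's head and hold the mast still at the second stop (drawn out at least 94 of 100 mm); the ring lies flat (within 4 degrees, 3.5 mm) on the stack around the post, not touched by the fingers; the foot stands on the table (value of joint mast above 0.094 m and velocity of joint mast between -0.02 and 0.02 m/s and contact force between the fingers and mast above 1 N and horizontal distance between ring_mid and seat below 0.005 m and z of ring_mid in the frame of seat between 0.007 and 0.0145 m and angle between ring_mid's own z axis and vertical below 0.08 rad and contact force between the fingers and ring below 0.1 N and angle between seat's own z axis and vertical below 0.06 rad and height (world z) of seat below 0.13 m); the arm keeps its last pose, push and grip.
It fails at once if the ring is dropped (it falls faster than 0.5 m/s out of the fingers) (linear speed of ring above 0.5 m/s and contact force between the fingers and ring below 0.05 N).
It fails at once if the post is lifted more than 10 mm off the table, tipped more than 8 degrees or shifted more than 50 mm (height (world z) of seat above 0.134 m or angle between seat's own z axis and vertical above 0.14 rad or distance of seat from where it was at the start of the episode above 0.05 m).
It fails at once if the camera, pin, dumbbell or shaker is moved more than 30 mm or the shaker tipped (distance of any of camera, hitch_pin, dumbbell, shaker from where it was at the start of the episode above 0.03 m or angle between shaker's own z axis and vertical above 0.3 rad).
It also fails if it takes over 58 s, if anything falls off the work surface, if the arm or the gripper's body presses on something with over 40 N, if the wrist force passes 120 N, or if a joint passes its speed limit or range.

## Robot

A 6-joint arm with a two-finger parallel gripper is mounted at the origin on the work surface. World frame = base frame: x ahead of the robot, y to its left, z up, the work surface at z = 0. Lengths are in m, angles in degrees, forces in N, time in s.
With the tool pointing down it reaches from about 0.35 to 0.875 m from the base axis. Payload 4.2 kg.
Tool frame: the origin (TCP) lies on the front face of the gripper's body, between the roots of the fingers; the fingertips stand finger_overhang ahead of it and the grasp point (between the pads) lies 51 mm ahead of it (finger_overhang is the distance from the TCP to the fingertips, in m); z points along the fingers, y is the line along which they close (so a half turn about z gives the same grasp; the last joint's range is limited). The gripper opens to 87 mm and grips with 3 to 60 N. Pads are 19 mm wide; open, the fingers measure 117 mm over their backs; the gripper's body (75 mm by 190 mm) begins 51 mm behind the grasp point.
Start: joints at [-56.517, 22.042, 0.453, 0, -68.411, -14.817], TCP at [0.2, -0.592, 0.292] pointing down, gripper open.
Joint ranges: [-179.83, 179.83], [-69.29, 118.12], [-61.27, 80.66], [-181.25, 117.63], [-171.15, -9.14], [-177.46, 177.46]. Speed limits (degrees/s): [159.86, 159.86, 180, 180, 180, 180].

## Interface

Orientations are given as a 3x3 rotation matrix whose columns are the frame's x, y, z axes.
In Python, from station import sense, capture, camera_model, finish_job, finger_overhang gives the robot as it stands. The module is installed in compiled form; this text tells all that it offers.
- The arm moves only by the tool jog_arm, never from a script. Its argument "rows" is a list that holds one entry, the list of rows, each a list of 4 numbers: the shift along the tool's x, y, z in m, then the turn about the tool's z in rad. A call has 1 to 20 rows; each row shifts and turns the commanded pose from where the row before left it, along the tool's axes as they then stand; what a row does not reach is not made up. A row lasts 1/8 s, in which the tool goes at most 62.5 mm and 10.7 degrees, less where a joint would pass 70% of its speed; a pose out of reach is approached as far as the arm can. A call is refused whole if a number of a shift passes 0.0625 or a number of a turn 0.188, either way. A call with a gripper value outside its range is refused whole. "claw" is the opening, from 0 (shut) to 1 (fully open), set as the call begins (left out, the last holds). The fingers move at their own pace and stop on an object; the grip force is fixed at half the most. Time passes only in rows, so rows that do not move let the fingers close. It gives the time, the measured TCP pose, the force, the opening and the grip force at its end, in the units of the state.
- sense(): the state, without advancing time (a new reading comes with each control period).
- capture(name): name is "scene" or "top"; returns the picture (420x560x3 uint8, red, green, blue); there is no depth.
- camera_model(name): a dict with "fovy" (degrees; the focal length in pixels is half the picture's height over the tangent of half this angle, whatever the lens; pixels are square), "cx", "cy" (the principal point, pixels), "eye" and "rotation" of the camera in the world. Camera axes: x right, y down, z forward; pixel columns grow to the right and rows downward; lengths in m; the calibration is good to about 2 mm. A picture is of the moment at which its call begins. camera_model takes no time and is no camera call.
- finish_job(): hands the job in; it is judged then, once.
The state is a dict: "time_s": time; "joints": joint angles; "joint_velocities": joint speeds; "effort": joint torques, N m; "tcp_pos": TCP position; "ee_rot": TCP orientation; "wrist_force": force on the tool from outside, world axes, zero at the start; "moment": the same for the moment, N m; "gripper_width": opening from 0.0 (shut) to 1.0 (fully open); "gripper_force": force on a finger pad.
Only numpy, scipy, OpenCV 4.12 (cv2) and the standard library are available. Lean on these libraries where they do the work, as an engineer would, in place of code of your own. Each camera call takes 0.05 s, during which the arm holds its last target. There are 200 camera calls.

## Working session

There is one attempt and no reset: what is moved stays moved. The work goes in short steps, Python scripts to look and compute and a tool call to move; the robot and the scene stay as the last step left them, time stands still between calls to the robot, and variables do not carry over. Pictures are saved under pics/ and viewed, at most 10 in all, crops included, and the job is handed in when it is done.

Besides the shell and the picture viewer there is one more tool, called in YAML: its name, and indented under it one key for each argument. jog_arm: Moves the arm, as the interface text tells. Its arguments: {"type":"object","properties":{"rows":{"type":"array"},"claw":{"type":"number"}},"required":["rows"]}

```bash
mkdir -p pics
python3 - <<'E'
from station import *
import cv2
print(finger_overhang, sense())
for n in("scene","top"):
    im=capture(n); cv2.imwrite(f"pics/{n}0.png",im[:,:,::-1]); print(n,camera_model(n))
E
```

```text
0.0697 {'time_s': 0.0, 'joints': array([-5.65154934e+01,  2.20905955e+01,  3.79626116e-01, -2.97125357e-02,
       -6.84109730e+01, -1.48181439e+01]), 'joint_velocities': array([ 0.07905626,  0.00036458,  0.02531534, -0.12827704, -0.04586239,
        0.04450643]), 'effort': array([-3.86270676e-04, -3.90668428e+01,  1.87407607e+01,  4.22014028e+00,
        1.10339888e-02, -1.78885189e-04]), 'tcp_pos': array([ 0.19993259, -0.59167991,  0.29115826]), 'ee_rot': array([[-9.47459527e-01, -3.19874740e-01, -7.72006528e-04],
       [-3.19875662e-01,  9.47457332e-01,  2.04107044e-03],
       [ 7.85563686e-05,  2.18077774e-03, -9.99997619e-01]]), 'wrist_force': array([-0.29190415, -0.16009385,  0.79468013]), 'moment': array([-0.07009528,  0.01578719, -0.00350082]), 'gripper_force': 0.0, 'gripper_width': 1.0000820216947717}
scene {'fovy': 56.143782286235556, 'cx': 276.0672868408594, 'cy': 201.15328207947073, 'eye': array([1.16870258, 0.05371593, 0.90009685]), 'rotation': array([[-0.08906866,  0.77273416, -0.62844944],
       [ 0.99589934,  0.05905042, -0.06853875],
       [-0.01585203, -0.63197703, -0.77482497]])}
top {'fovy': 54.97625599764622, 'cx': 278.53730343113966, 'cy': 208.72644807342894, 'eye': array([ 0.50489554, -0.01328704,  0.97795926]), 'rotation': array([[ 0.0109122 , -0.99896685,  0.04411529],
       [-0.99961369, -0.00977022,  0.02601958],
       [-0.02556169, -0.04438218, -0.99868755]])}
```

View pics/scene0.png

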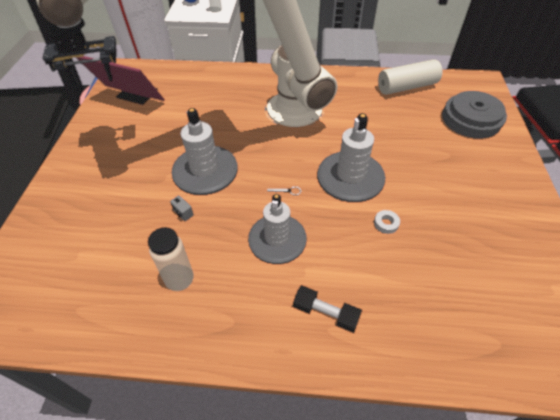

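View pics/top0.png

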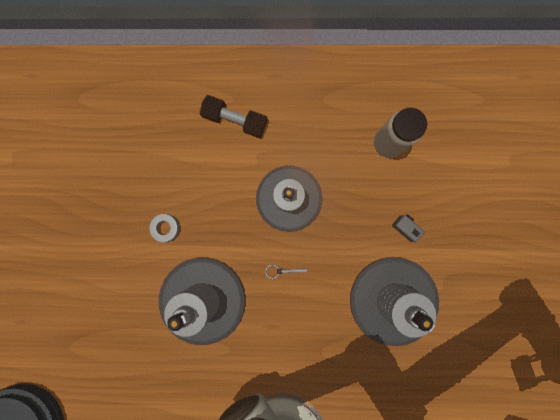

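The scene view shows the short post at about (277,235), its head at (276,202) and the loose ring at (388,221). The top view has the post at (289,196) and the ring at (164,228). Next I'll measure these and zoom in on the head.

```bash
cat > h.py <<'E'
import numpy as np, cv2
from station import *
def ray(n,u,v):
    m=camera_model(n); f=210/np.tan(np.radians(m['fovy']/2))
    return m['eye'], m['rotation']@np.array([(u-m['cx'])/f,(v-m['cy'])/f,1])
def plane(n,u,v,z):
    e,d=ray(n,u,v); return e+d*(z-e[2])/d[2]
def proj(n,p):
    m=camera_model(n); f=210/np.tan(np.radians(m['fovy']/2))
    c=m['rotation'].T@(np.array(p)-m['eye']); return f*c[0]/c[2]+m['cx'],f*c[1]/c[2]+m['cy']
def gray(im,lo,hi,box):  # low-saturation blob inside box x0,y0,x1,y1
    hsv=cv2.cvtColor(im,cv2.COLOR_RGB2HSV); m=((hsv[:,:,1]<90)&(hsv[:,:,2]>=lo)&(hsv[:,:,2]<=hi)).astype(np.uint8)
    k=np.zeros_like(m); x0,y0,x1,y1=box; k[y0:y1,x0:x1]=m[y0:y1,x0:x1]
    c=max(cv2.findContours(k,cv2.RETR_EXTERNAL,cv2.CHAIN_APPROX_NONE)[0],key=cv2.contourArea)
    return cv2.fitEllipse(cv2.convexHull(c))
E
python3 - <<'E'
from h import *
t=cv2.imread('pics/top0.png')[:,:,::-1].copy(); s=cv2.imread('pics/scene0.png')[:,:,::-1].copy()
for n,im,z,box,lo,hi in [("top",t,.022,(140,205,190,250),110,255),("scene",s,.022,(370,205,405,236),110,255),
  ("top",t,0.01,(250,160,330,237),30,255),("top",t,.124,(268,175,310,215),135,255)]:
    e=gray(im,lo,hi,box); print(n,z,e,plane(n,*e[0],z))
a=cv2.resize(t[170:225,260:320],None,fx=6,fy=6,interpolation=cv2.INTER_CUBIC)
b=cv2.resize(s[185:255,245:310],None,fx=6,fy=6,interpolation=cv2.INTER_CUBIC)
o=np.zeros((420,760,3),np.uint8);o[:330,:360]=a;o[:420,365:755]=b
cv2.imwrite('pics/c1.png',o[:,:,::-1])
E
```

```text
top 0.022 ((162.79110717773438, 227.57069396972656), (27.808353424072266, 28.263240814208984), 14.512839317321777) [0.49945379 0.28716601 0.022     ]
scene 0.022 ((386.67724609375, 221.1794891357422), (23.65289306640625, 26.227916717529297), 101.96595001220703) [0.50406509 0.28553887 0.022     ]
top 0.01 ((288.5501708984375, 198.19293212890625), (65.05321502685547, 65.319091796875), 109.29672241210938) [ 0.57322078 -0.0118558   0.01      ]
top 0.124 ((288.5014953613281, 194.0836181640625), (30.651338577270508, 31.000526428222656), 64.75588989257812) [ 0.57390569 -0.01183546  0.124     ]
```

View pics/c1.png

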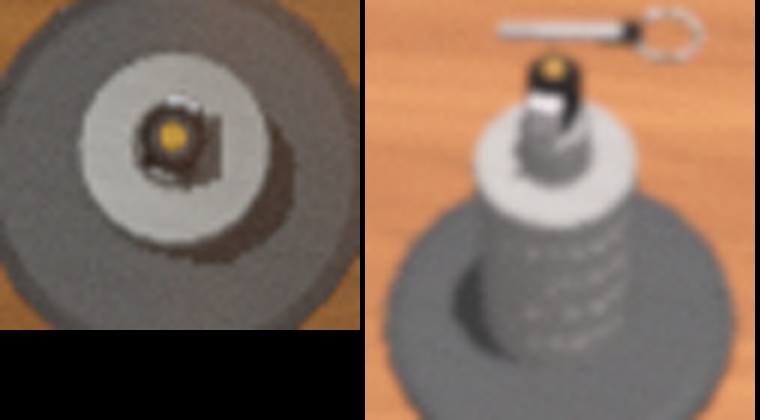

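The button (the bright pad) faces world +x, turned slightly to -y: bright at top crop (185,102) against the gold tip at (174,136), and in the scene crop the pad is at (545,103). I'll compute its bearing and how tall the big posts are, since they stand on my path.

Run:
```python
from h import *
ax=np.array([.5738,-.0118])
for n in("top","scene"): print(n,"tip pred",proj(n,[*ax,.182]))
print("tip seen top",260+174/6,170+136/6,"scene",245+(555-365)/6,185+68/6)
for z in(.1745,.170): print(plane("top",260+184/6,170+103/6,z)-plane("top",260+174/6,170+136/6,.182))
print("pad scene",plane("scene",245+(545-365)/6,185+103/6,.1645)-plane("scene",245+(555-365)/6,185+68/6,.182))
for n,(ut,us) in {"L":((177,322),(361,120)),"R":((425,322),(193,114))}.items():
    e1,d1=ray("top",*ut);e2,d2=ray("scene",*us)
    s=np.linalg.lstsq(np.c_[d1,-d2],e2-e1,rcond=None)[0]; print(n,e1+d1*s[0],e2+d2*s[1])
s=cv2.imread('pics/scene0.png')[:,:,::-1]
print(s[198:206,270:284].max(2))
```

```text
top tip pred (np.float64(288.45644127737273), np.float64(191.77193264482156))
scene tip pred (np.float64(275.6979375007524), np.float64(197.0463389722274))
tip seen top 289.0 192.66666666666666 scene 276.6666666666667 196.33333333333334
[ 0.01167228 -0.003215   -0.0075    ]
[ 0.01211369 -0.0032308  -0.012     ]
pad scene [ 0.00397244 -0.00393268 -0.0175    ]
L [0.32519863 0.19329948 0.22251648] [0.3251586  0.19390571 0.22269178]
R [ 0.33360582 -0.26361085  0.225492  ] [ 0.33295836 -0.25855644  0.22395793]
[[220 183 111  58  60  85  97  87  61  56 102 175 220 226]
 [218 183 117  76  60  55  53  47  45  53 101 177 220 227]
 [221 193 155 147 127 113 105  85  57  49 100 173 216 225]
 [223 205 202 214 210 204 195 154  84  47  94 169 214 221]
 [219 203 207 225 230 234 228 186 101  50  95 162 210 219]
 [210 183 165 181 196 212 205 159  86  60 107 165 202 215]
 [193 160 139 150 156 164 162 128  76  84 138 174 194 209]
 [181 139 132 144 148 147 145 120  83 115 165 183 194 211]]
```

jog_arm:
  rows:
    - [[0,0,-0.0275,0.1466],[0,0,-0.0275,0.1466],[0,0,-0.0275,0.1466],[0,0,-0.0275,0.1466],[-0.0321,0.0397,0,0],[-0.0321,0.0397,0,0],[-0.0321,0.0397,0,0],[-0.0321,0.0397,0,0],[-0.0321,0.0397,0,0],[-0.0321,0.0397,0,0],[-0.0321,0.0397,0,0],[-0.0321,0.0397,0,0],[0.0138,0.0435,0,0],[0.0138,0.0435,0,0],[0.0138,0.0435,0,0],[0.0138,0.0435,0,0],[0.0138,0.0435,0,0],[0.0138,0.0435,0,0],[0.0138,0.0435,0,0],[0.0138,0.0435,0,0]]
  claw: 1

```text
time_s: 2.6
tcp_pos: [0.5125, 0.0148, 0.4019]
ee_rot: [[-0.966, 0.258, -0.001], [0.258, 0.966, 0.0], [0.001, -0.0, -1.0]]
wrist_force: [0.6, -0.8, 0.0]
gripper_width: 1.0
gripper_force: 0.0
```

jog_arm:
  rows:
    - [[0.0138,0.0435,0,0],[0.0138,0.0435,0,0],[0.0138,0.0435,0,0],[0.0138,0.0435,0,0],[0.0138,0.0435,0,0],[0.0138,0.0435,0,0],[0,0,0,0],[0,0,0,0]]

```text
time_s: 3.6
tcp_pos: [0.5001, 0.2866, 0.4018]
ee_rot: [[-0.966, 0.257, -0.001], [0.257, 0.966, -0.001], [0.001, -0.001, -1.0]]
wrist_force: [-0.5, -0.0, -0.4]
gripper_width: 1.002
gripper_force: 0.0
```

```bash
cat >> h.py <<'E'
def go(tgt,verbose=True): # world delta -> tool axes
    s=sense();R=s['ee_rot'];d=np.array(tgt)-s['tcp_pos']
    print('t',round(s['time_s'],2),'tcp',s['tcp_pos'].round(4),'yang',np.degrees(np.arctan2(R[1,1],R[0,1])).round(2),'tilt',R[:2,2].round(4),'F',s['wrist_force'].round(1),'w',round(s['gripper_width'],3),'gf',s['gripper_force'],'need tool',(R.T@d).round(4))
E
python3 -c "
from h import *
go([.5015,.2865,.073])"
```

```text
t 3.6 tcp [0.5001 0.2866 0.4018] yang 75.08 tilt [-0.0009 -0.001 ] F [-0.5 -0.  -0.4] w 1.002 gf 0.0 need tool [-0.0016  0.0007  0.3288]
```

jog_arm:
  rows:
    - [[-0.0016,0.0007,0.05,0],[0,0,0.05,0],[0,0,0.05,0],[0,0,0.05,0],[0,0,0.05,0],[0,0,0.04,0],[0,0,0.025,0],[0,0,0.0135,0],[0,0,0,0],[0,0,0,0]]

```text
time_s: 4.85
tcp_pos: [0.5027, 0.2873, 0.0751]
ee_rot: [[-0.966, 0.258, 0.002], [0.258, 0.966, 0.002], [-0.001, 0.002, -1.0]]
wrist_force: [1.2, -0.5, -0.1]
gripper_width: 0.998
gripper_force: 0.0
```

jog_arm:
  rows:
    - [[0,0,0,0],[0,0,0,0],[0,0,0,0],[0,0,0,0],[0,0,0,0],[0,0,0,0]]
  claw: 0.6

```text
time_s: 5.6
tcp_pos: [0.5017, 0.2866, 0.0742]
ee_rot: [[-0.966, 0.258, -0.001], [0.258, 0.966, -0.001], [0.0, -0.001, -1.0]]
wrist_force: [-1.1, -2.2, 5.7]
gripper_width: 0.763
gripper_force: 29.9
```

jog_arm:
  rows:
    - [[0,0,0,0],[0,0,0,0],[0,0,0,0],[0,0,0,-0.1571],[0,0,0,-0.1571],[0,0,0,-0.1571],[0,0,0,-0.1571],[0,0,0,-0.1571],[0,0,0,-0.1571],[0,0,0,-0.1571],[0,0,0,-0.1571],[0,0,0,-0.1571],[0,0,0,-0.1571],[0,0,0,0],[0,0,0,0],[0,0,0,0]]
  claw: 1

```text
time_s: 7.6
tcp_pos: [0.502, 0.2871, 0.0737]
ee_rot: [[-0.259, -0.966, -0.0], [-0.966, 0.259, 0.0], [-0.0, 0.0, -1.0]]
wrist_force: [-0.6, -0.9, -0.3]
gripper_width: 1.005
gripper_force: 0.0
```

jog_arm:
  rows:
    - [[0,0,0,0],[0,0,0,0],[0,0,0,0],[0,0,0,0],[0,0,0,0],[0,0,0,0],[0,0,-0.01,0],[0,0,-0.02,0],[0,0,-0.03,0],[0,0,0,0],[0,0,0,0]]
  claw: 0.6

```text
time_s: 8.98
tcp_pos: [0.5014, 0.2865, 0.1326]
ee_rot: [[-0.258, -0.966, -0.002], [-0.966, 0.258, -0.001], [0.001, 0.001, -1.0]]
wrist_force: [0.5, -0.3, -5.6]
gripper_width: 0.785
gripper_force: 30.0
```

Run:
```python
from h import *
go([.5738,-.0118,.31])
im=capture("scene");cv2.imwrite("pics/s2.png",cv2.resize(im[120:320,200:500],None,fx=2.5,fy=2.5)[:,:,::-1])
```

```text
t 8.97 tcp [0.5014 0.2865 0.1326] yang 165.03 tilt [-0.0016 -0.0008] F [ 0.5 -0.3 -5.6] w 0.785 gf 29.995591244660318 need tool [ 0.2697 -0.1467 -0.1773]
```

View pics/s2.png

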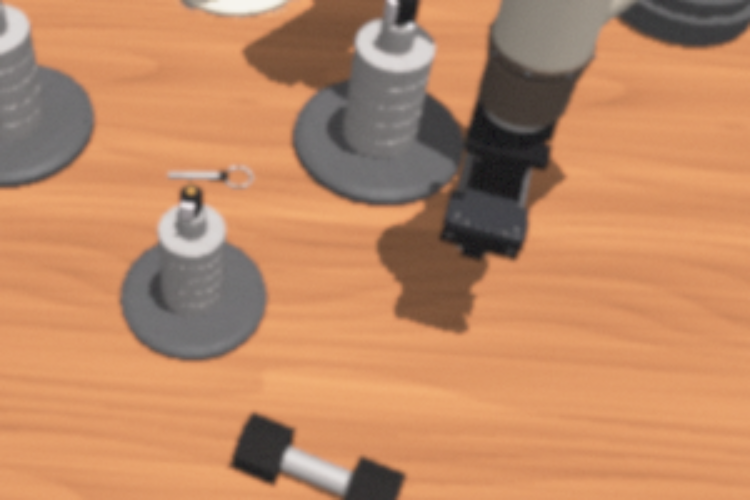

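The ring is held and lifts cleanly (about 5 N), with the gripper at crop (485,220) and the scene otherwise undisturbed. Next I'll hover over the post.

jog_arm:
  rows:
    - [[0,0,-0.0369,0],[0,0,-0.0369,0],[0,0,-0.0369,0],[0,0,-0.0369,0],[0.0385,-0.021,0,0],[0.0385,-0.021,0,0],[0.0385,-0.021,0,0],[0.0385,-0.021,0,0],[0.0385,-0.021,0,0],[0.0385,-0.021,0,0],[0.0387,-0.0207,0,0],[0,0,0,0],[0,0,0,0],[0,0,0,0]]

```text
time_s: 10.78
tcp_pos: [0.574, -0.0104, 0.2807]
ee_rot: [[-0.256, -0.967, -0.001], [-0.967, 0.256, 0.0], [0.0, 0.001, -1.0]]
wrist_force: [0.7, 0.9, -5.0]
gripper_width: 0.782
gripper_force: 30.0
```

Run:
```python
from h import *
go([.5738,-.0118,.275])
s=cv2.imread('pics/scene0.png')[:,:,::-1].copy()
c=s[195:230,255:300]
o=cv2.resize(c,None,fx=8,fy=8,interpolation=cv2.INTER_CUBIC)
im=capture("scene"); np.save('hov.npy',im)
b=cv2.resize(im[130:225,235:325],None,fx=6,fy=6,interpolation=cv2.INTER_CUBIC)
q=np.zeros((570,920,3),np.uint8); q[:280,:360]=o; q[:,370:910]=b
cv2.imwrite("pics/s3.png",cv2.resize(q,(791,490))[:,:,::-1])
```

```text
t 10.78 tcp [ 0.574  -0.0104  0.2807] yang 165.15 tilt [-0.0011  0.    ] F [ 0.7  0.9 -5. ] w 0.782 gf 29.995806247461587 need tool [ 0.0015 -0.0002  0.0057]
```

View pics/s3.png

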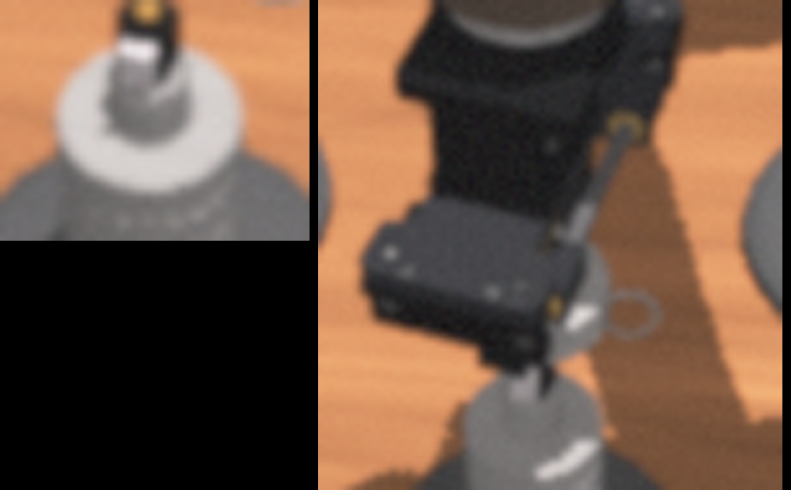

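The hover view shows the gripper over the post. Only the ring's right rim is visible, at picture (608,290), with the stack rim below it at (602,440). I'll compare those rims with the projected ones.

Run:
```python
from h import *
s=cv2.imread('pics/scene0.png')[:,:,::-1].copy(); im=np.load('hov.npy')
def redge(im,row,c0,c1): # subpixel gray->wood transition, rightmost, by saturation
    S=cv2.cvtColor(im,cv2.COLOR_RGB2HSV)[row,:,1].astype(float); 
    cs=[c for c in range(c0,c1) if S[c]<80<=S[c+1]]
    return [round(c+(80-S[c])/(S[c+1]-S[c]),2) for c in cs]
def ledge(im,row,c0,c1):
    S=cv2.cvtColor(im,cv2.COLOR_RGB2HSV)[row,:,1].astype(float)
    return [round(c+(S[c]-80)/(S[c]-S[c+1]),2) for c in range(c0,c1) if S[c]>=80>S[c+1]]
def circ(c,z,r=.034):
    a=np.linspace(0,2*np.pi,721); return np.array([proj("scene",[c[0]+r*np.cos(t),c[1]+r*np.sin(t),z]) for t in a])
e=gray(s,165,255,(258,200,298,226)); print("stack ellipse",e,plane("scene",*e[0],.124))
print("stack pic0 L/R",[(r,ledge(s,r,255,272),redge(s,r,280,300)) for r in range(208,216)])
P=circ([.5738,-.0118],.124);print("pred stack",P.min(0),P.max(0))
print("ring hov R",[(r,redge(im,r,282,300)) for r in range(178,204,2)])
for z in(.207,.229):
    P=circ([.574,-.0104],z);print("pred ring",z,P.min(0),P.max(0),P[P[:,0].argmax()])
for r in range(196,206): print(r,im[r,278:294,2])
```

```text
stack ellipse ((276.2322082519531, 211.3404541015625), (21.342491149902344, 27.64034652709961), 91.60725402832031) [ 0.57180946 -0.01160827  0.124     ]
stack pic0 L/R [(208, [np.float64(263.37)], [np.float64(289.2)]), (209, [np.float64(262.9)], [np.float64(289.56)]), (210, [np.float64(262.69)], [np.float64(289.78)]), (211, [np.float64(262.54)], [np.float64(289.86)]), (212, [np.float64(262.47)], [np.float64(289.92)]), (213, [np.float64(262.52)], [np.float64(289.92)]), (214, [np.float64(262.63)], [np.float64(289.88)]), (215, [np.float64(262.8)], [np.float64(289.81)])]
pred stack [262.42340686 201.37179861] [289.75708265 223.0373019 ]
ring hov R [(178, [np.float64(289.03)]), (180, [np.float64(290.19)]), (182, [np.float64(290.96)]), (184, [np.float64(291.42)]), (186, [np.float64(296.33)]), (188, [np.float64(292.45), np.float64(299.88)]), (190, [np.float64(291.16)]), (192, [np.float64(291.47)]), (194, [np.float64(290.64), np.float64(296.0), np.float64(298.42)]), (196, [np.float64(288.63)]), (198, [np.float64(284.73)]), (200, []), (202, [])]
pred ring 0.207 [261.48734105 179.43526509] [29
[... 152 characters left out ...]

196 [ 36  55  87 107 114 116 117 119 118 110  97  78  64  58  59  64]
197 [ 37  59  88 111 118 119 120 115 109  96  76  65  57  60  60  62]
198 [ 35  68  94 112 117 120 119 113 100  81  64  63  60  62  63  59]
199 [ 46  75 100 110 115 115 115 113 101  83  68  61  61  62  64  64]
200 [ 49  70  90 101 107 109 111 109 104  92  72  63  63  62  63  63]
201 [ 58  49  66  89 101 108 109 107 104  94  73  63  63  60  62  62]
202 [ 65  42  55  85 106 110 110 109 109  98  80  66  60  62  62  60]
203 [ 63  40  61  91 107 113 114 113 113 110  92  73  65  66  63  61]
204 [ 61  50  79 100 110 112 116 115 114 111  99  75  66  69  65  62]
205 [ 67  67  94 106 111 113 114 117 112 113 100  80  66  63  64  63]
```

jog_arm:
  rows:
    - [[0.0019,0,0.012,0],[0,0,0.006,0],[0,0,0.004,0],[0,0,0.004,0],[0,0,0.004,0],[0,0,0,0]]

```text
time_s: 11.58
tcp_pos: [0.5737, -0.0132, 0.251]
ee_rot: [[-0.258, -0.966, -0.001], [-0.966, 0.258, -0.0], [0.0, 0.001, -1.0]]
wrist_force: [0.2, -0.2, -4.8]
gripper_width: 0.782
gripper_force: 30.0
```

jog_arm:
  rows:
    - [[0,0,0.003,0],[0,0,0.003,0],[0,0,0.003,0],[0,0,0,0]]

```text
time_s: 12.08
tcp_pos: [0.5736, -0.0131, 0.242]
ee_rot: [[-0.258, -0.966, -0.001], [-0.966, 0.258, -0.0], [0.0, 0.001, -1.0]]
wrist_force: [0.2, 0.2, -5.7]
gripper_width: 0.783
gripper_force: 30.0
```

jog_arm:
  rows:
    - [[0,0,0.003,0],[0,0,0.003,0],[0,0,0.003,0],[0,0,0.003,0],[0,0,0.003,0],[0,0,0,0]]

```text
time_s: 12.82
tcp_pos: [0.5737, -0.0131, 0.227]
ee_rot: [[-0.258, -0.966, -0.001], [-0.966, 0.258, -0.0], [0.0, 0.001, -1.0]]
wrist_force: [0.1, 0.3, -5.2]
gripper_width: 0.781
gripper_force: 30.0
```

jog_arm:
  rows:
    - [[0,0,0.003,0],[0,0,0.003,0],[0,0,0.003,0],[0,0,0,0]]

```text
time_s: 13.32
tcp_pos: [0.5736, -0.0132, 0.218]
ee_rot: [[-0.258, -0.966, -0.001], [-0.966, 0.258, -0.0], [0.0, 0.001, -1.0]]
wrist_force: [-0.7, -0.3, -3.9]
gripper_width: 0.784
gripper_force: 30.0
```

jog_arm:
  rows:
    - [[0,0,0.003,0],[0,0,0.003,0],[0,0,0.003,0],[0,0,0.003,0],[0,0,0.003,0],[0,0,0,0]]

```text
time_s: 14.08
tcp_pos: [0.5736, -0.0132, 0.203]
ee_rot: [[-0.258, -0.966, -0.001], [-0.966, 0.258, -0.0], [0.0, 0.001, -1.0]]
wrist_force: [-1.0, 0.5, -5.6]
gripper_width: 0.781
gripper_force: 30.0
```

jog_arm:
  rows:
    - [[0,0,0.002,0],[0,0,0.002,0],[0,0,0.0012,0],[0,0,0,0],[0,0,0,0]]

```text
time_s: 14.7
tcp_pos: [0.5739, -0.0131, 0.1982]
ee_rot: [[-0.257, -0.966, 0.0], [-0.966, 0.257, 0.0], [-0.0, -0.0, -1.0]]
wrist_force: [-0.4, -0.2, -4.8]
gripper_width: 0.78
gripper_force: 30.0
```

Nothing touching yet; I'll feel for the seat.

jog_arm:
  rows:
    - [[0,0,0.0006,0],[0,0,0.0006,0],[0,0,0,0],[0,0,0,0]]

```text
time_s: 15.2
tcp_pos: [0.5739, -0.0131, 0.1977]
ee_rot: [[-0.257, -0.966, 0.001], [-0.966, 0.257, -0.0], [-0.0, -0.001, -1.0]]
wrist_force: [-1.9, 0.6, 2.8]
gripper_width: 0.784
gripper_force: 30.0
```

jog_arm:
  rows:
    - [[0,0,0,0],[0,0,0,0],[0,0,0,0],[0,0,0,0],[0,0,0,0],[0,0,-0.003,0],[0,0,-0.006,0],[0,0,-0.0068,0],[0,0,-0.0068,0],[0,0,0,0],[0,0,0,0]]
  claw: 1

```text
time_s: 16.58
tcp_pos: [0.5737, -0.0131, 0.2195]
ee_rot: [[-0.258, -0.966, -0.0], [-0.966, 0.258, 0.0], [-0.0, 0.0, -1.0]]
wrist_force: [0.1, 0.4, -0.2]
gripper_width: 1.003
gripper_force: 0.0
```

Run:
```python
from h import *
go([.5728,-.0122,.2205])
im=capture("scene"); np.save('rel.npy',im)
cv2.imwrite("pics/s4.png",cv2.resize(im[150:250,230:330],None,fx=5.8,fy=5.8,interpolation=cv2.INTER_CUBIC)[:,:,::-1])
```

```text
t 16.57 tcp [ 0.5737 -0.0131  0.2195] yang 165.07 tilt [-0.0001  0.0001] F [ 0.1  0.4 -0.2] w 1.003 gf 0.0 need tool [-0.0007  0.0011 -0.001 ]
```

View pics/s4.png

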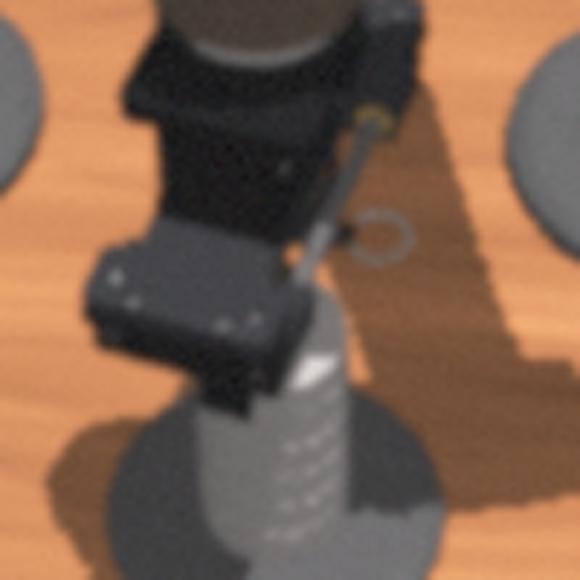

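The ring sits flush on the stack at about picture (330,370), and the wrist reads zero load. Next I'll shift onto the head's mid-line and close down until just short of contact.

jog_arm:
  rows:
    - [[-0.0007,0.0011,-0.001,0],[0,0,0,0],[0,0,0,0],[0,0,0,0],[0,0,0,0],[0,0,0,0],[0,0,0,0],[0,0,0,0],[0,0,0,0],[0,0,0,0]]
  claw: 0.31

```text
time_s: 17.88
tcp_pos: [0.5729, -0.0122, 0.2205]
ee_rot: [[-0.257, -0.966, -0.0], [-0.966, 0.257, -0.0], [0.0, 0.0, -1.0]]
wrist_force: [-0.5, 1.0, 0.7]
gripper_width: 0.316
gripper_force: 0.0
```

```bash
python3 -c "
from h import *
go([.5728,-.0122,.2205])"
```

```text
t 17.88 tcp [ 0.5729 -0.0122  0.2205] yang 165.08 tilt [-0. -0.] F [-0.5  1.   0.7] w 0.316 gf 0.0 need tool [0.0001 0.0001 0.    ]
```

Fingers are 27 mm apart with no contact, so the head is within about 1.5 mm of centred. Closing fully.

jog_arm:
  rows:
    - [[0,0,0,0],[0,0,0,0],[0,0,0,0],[0,0,0,0],[0,0,0,0],[0,0,0,0]]
  claw: 0

```text
time_s: 18.62
tcp_pos: [0.5717, -0.0118, 0.2206]
ee_rot: [[-0.258, -0.966, -0.003], [-0.966, 0.258, 0.0], [0.0, 0.003, -1.0]]
wrist_force: [-4.2, 2.9, 2.7]
gripper_width: 0.227
gripper_force: 29.9
```

Width is 19.8 mm, so the button is fully in. Easing the side load and starting to draw.

jog_arm:
  rows:
    - [[0,0.0012,0,0],[0,0,-0.002,0],[0,0,-0.004,0],[0,0,-0.004,0],[0,0,0,0]]

```text
time_s: 19.25
tcp_pos: [0.5715, -0.0118, 0.2307]
ee_rot: [[-0.258, -0.966, -0.001], [-0.966, 0.258, 0.0], [-0.0, 0.001, -1.0]]
wrist_force: [-3.5, 1.3, -1.3]
gripper_width: 0.227
gripper_force: 29.9
```

Only about 4 N of pull, so the catch is free.

jog_arm:
  rows:
    - [[0,0,-0.005,0],[0,0,-0.005,0],[0,0,-0.005,0],[0,0,-0.005,0],[0,0,-0.005,0],[0,0,-0.005,0],[0,0,-0.005,0],[0,0,-0.005,0],[0,0,0,0]]

```text
time_s: 20.38
tcp_pos: [0.5715, -0.0118, 0.2711]
ee_rot: [[-0.257, -0.966, -0.0], [-0.966, 0.257, 0.0], [-0.0, 0.0, -1.0]]
wrist_force: [-4.8, 2.9, -1.7]
gripper_width: 0.227
gripper_force: 29.9
```

jog_arm:
  rows:
    - [[0,0,-0.005,0],[0,0,-0.005,0],[0,0,-0.005,0],[0,0,-0.005,0],[0,0,-0.005,0],[0,0,-0.005,0],[0,0,-0.005,0],[0,0,-0.005,0],[0,0,-0.004,0],[0,0,0,0],[0,0,0,0]]

```text
time_s: 21.75
tcp_pos: [0.5715, -0.0118, 0.3151]
ee_rot: [[-0.257, -0.966, -0.0], [-0.966, 0.257, 0.0], [-0.0, 0.0, -1.0]]
wrist_force: [-3.6, 3.8, -1.5]
gripper_width: 0.223
gripper_force: 29.9
```

Drawn about 94.5 mm; now creeping up to the end stop.

jog_arm:
  rows:
    - [[0,0,-0.0015,0],[0,0,-0.0015,0],[0,0,-0.001,0],[0,0,0,0],[0,0,0,0]]

```text
time_s: 22.38
tcp_pos: [0.5715, -0.0118, 0.3189]
ee_rot: [[-0.257, -0.966, -0.0], [-0.966, 0.257, 0.0], [-0.0, 0.0, -1.0]]
wrist_force: [-4.2, 3.4, -1.5]
gripper_width: 0.227
gripper_force: 29.9
```

jog_arm:
  rows:
    - [[0,0,-0.0008,0],[0,0,0,0],[0,0,0,0]]

```text
time_s: 22.75
tcp_pos: [0.5715, -0.0118, 0.3197]
ee_rot: [[-0.258, -0.966, -0.0], [-0.966, 0.258, 0.0], [0.0, 0.0, -1.0]]
wrist_force: [-4.8, 4.1, -2.2]
gripper_width: 0.226
gripper_force: 29.9
```

Run:
```python
from h import *
go([.5715,-.0118,.3205])
im=capture("scene")
cv2.imwrite("pics/s5.png",cv2.resize(im[90:260,190:360],None,fx=3.5,fy=3.5,interpolation=cv2.INTER_CUBIC)[:,:,::-1])
```

```text
t 22.75 tcp [ 0.5715 -0.0118  0.3197] yang 165.08 tilt [-0.0005  0.0001] F [-4.8  4.1 -2.2] w 0.226 gf 29.91155284740671 need tool [-0.      0.     -0.0008]
```

View pics/s5.png

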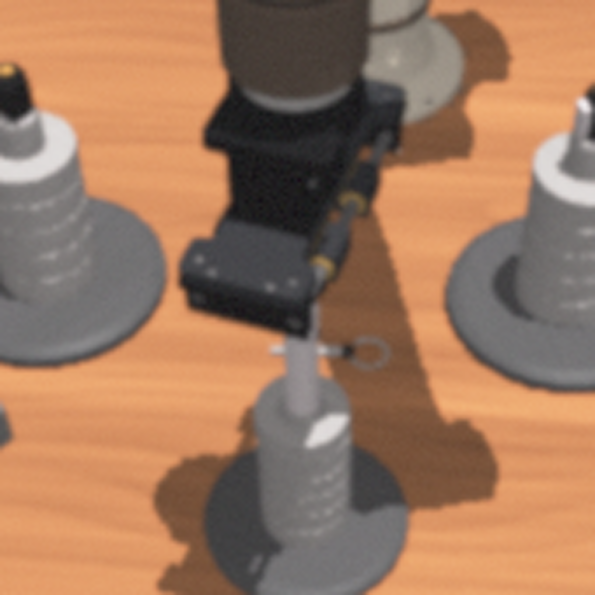

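The mast is drawn out at picture (302,360), the ring lies flat around the tube at (303,400), and the foot stands on the table. One more gentle nudge to feel the end stop.

jog_arm:
  rows:
    - [[0,0,-0.0008,0],[0,0,0,0],[0,0,0,0]]

```text
time_s: 23.18
tcp_pos: [0.5715, -0.0118, 0.3205]
ee_rot: [[-0.257, -0.966, -0.0], [-0.966, 0.257, 0.0], [0.0, 0.0, -1.0]]
wrist_force: [-3.1, 2.8, -2.0]
gripper_width: 0.222
gripper_force: 29.9
```

jog_arm:
  rows:
    - [[0,0,-0.0006,0],[0,0,0,0],[0,0,0,0]]

```text
time_s: 23.55
tcp_pos: [0.5715, -0.0118, 0.3206]
ee_rot: [[-0.258, -0.966, -0.001], [-0.966, 0.258, 0.0], [0.0, 0.001, -1.0]]
wrist_force: [-3.8, 3.5, -3.5]
gripper_width: 0.221
gripper_force: 29.9
```

The last 0.6 mm moved the tool only 0.1 mm and the load is rising, so this is the end stop.

```bash
python3 -c "
from h import *
go([.5715,-.0118,.3205]); print(finish_job())"
```

```text
t 23.55 tcp [ 0.5715 -0.0118  0.3206] yang 165.07 tilt [-0.0008  0.0001] F [-3.8  3.5 -3.5] w 0.221 gf 29.91474755697709 need tool [-0.      0.      0.0001]
the job is handed in; nothing more can be done
None
```

The job is handed in at 23.6 s: the ring lies on the stack and is let go, and the gripper holds the mast drawn about 100 mm to its end stop with the button pressed; hand-in returned no verdict.

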